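# Wipe the trimming bed clean into its waste drawer

## Robot

A 7-joint arm with a two-finger parallel gripper is mounted at the origin on a cart in front of the work surface, level with it; the furniture and walls round the work are solid. World frame = base frame: x ahead of the robot, y to its left, z up, the work surface at z = 0. Lengths are in m, angles in rad, forces in N, time in s.
With the tool pointing down it reaches from about 0.425 to 0.8 m from the base axis. Payload 8.3 kg.
Tool frame: the origin (TCP) lies at the very end of the fingers, on their centre line; the grasp point (between the pads) lies arm.grip_depth behind it (arm.grip_depth is the distance from the TCP to the grasp point, in m); z points along the fingers, y is the line along which they close (so a half turn about z gives the same grasp; the last joint's range is limited). The gripper opens to 85 mm and grips with 20 to 120 N. Pads are 22 mm wide; open, the fingers measure 114 mm over their backs; the gripper's body (76 mm by 85 mm) begins 54 mm behind the grasp point. The pads swing forward as they close: fully open they stand 13 mm farther back than shut.
Start: joints at [1.186, 0.383, 0.016, 1.37, -0.006, 1.388, -0.046], TCP at [0.198, -0.593, 0.231] pointing down, gripper open.
Joint ranges: [-2.95, 2.95], [-0.25, 2.06], [-1.52, 1.56], [0.18, 2.33], [-1.44, 4.58], [0.02, 2.06], [-3.01, 3.01]. Speed limits (rad/s): [2.39, 2.39, 3.01, 3.01, 3.14, 3.14, 3.14].

## Interface

Orientations are given as [roll, pitch, yaw] about the fixed x, y, z axes, in that order (R = Rz(yaw) Ry(pitch) Rx(roll)).
In Python, from plant import arm gives the robot as it stands.
- The arm moves only by the shell command python3 -m jog 'ROWS' [FORCE]. ROWS is JSON, one flat list of numbers, 7 for each row, row after row: the opening, from 0 (shut) to 1 (fully open), then the shift along the tool's x, y, z in cm, then the turn, a rotation vector about the tool's x, y, z in rad. In form: [hand, x, y, z, ax, ay, az, hand, x, y, z, ax, ay, az, ...]. A call has 1 to 20 rows; each row is the pose to reach, as a shift and turn from the pose commanded when the call began, along the tool's axes at that moment; what a row does not reach only later rows make up. A row lasts 1/12 s, in which the tool goes at most 41.7 mm and 7.16 degrees, less where a joint would pass 70% of its speed; a pose out of reach is approached as far as the arm can. A call with a gripper value outside its range is refused whole. The fingers move at their own pace and stop on an object; FORCE is the grip in N (left out, the last holds). Time passes only in rows, so rows that repeat a pose let the fingers close. It gives the time, the measured TCP pose, the force, the opening and the grip force at its end, in the units of the state.
- arm.state(): the state, without advancing time (a new reading comes with each control period).
- arm.capture(name): name is "scene" or "side" or "wrist"; returns a dict with "color" (384x512x3 uint8, red, green, blue), "K" (3x3 intrinsics, pixels), "view" (4x4, takes a point from world to camera coordinates). Camera axes: x right, y down, z forward; pixel columns grow to the right and rows downward; lengths in m; the calibration is good to about 2 mm. A picture is of the moment at which its call begins. There is no depth.
- arm.close_job(): hands the job in; it is judged then, once.
Trained networks look in a picture, given as the dict that the camera call returned (one of the last four; its "shot" number tells which), for a name from the list of things; names that differ only in an ending like _2 or _b are one class to them, and where a whole thing is asked for, a point or a joint stands for the part that bears it (a point fixed in the world has none). Each returns a list of dicts, best first, with "p" (0 to 1); they miss things now and then, are a little off and sometimes report something else, mostly with a low value. They report only what shows in the picture. A call takes as long as a camera call.
- arm.boxes_of(picture, thing): "rect" ([left, top, width, height] in pixels, round what is visible of it).
- arm.pinpoint(picture, thing): "point" ([column, row] in pixels: a listed point, or the origin of a listed thing).
The state is a dict: "clock": time; "joints": joint angles; "dq": joint speeds; "effort": joint torques, N m; "tool_pos": TCP position; "tool_rot": TCP orientation; "wrist_force": force on the tool from outside, world axes, zero at the start; "wrist_torque": the same for the moment, N m; "grip_width": opening from 0.0 (shut) to 1.0 (fully open); "grasp_force": force on a finger pad.
Only numpy, scipy, OpenCV 4.12 (cv2) and the standard library are available. Lean on these libraries where they do the work, as an engineer would, in place of code of your own. Each camera call takes 0.05 s, during which the arm holds its last target. There are 200 camera calls.

## Task

Clear the offcuts from the trimming block before the next job: pull the waste drawer under the open end of its bed well out, then wipe all six offcuts off the bed into the drawer with the scraper block, never touching the offcuts with the gripper. Afterwards push the drawer fully home and leave the scraper standing upright on its blade on the worktop. Do not disturb the other things on the bench.

Things in the scene. Friction and masses are not known exactly. Their poses are not given: they have to be found in the camera images.
- trim_block: trimming block fixed to the worktop: grey base with a steel bed, 150 (x) by 210 mm (y). Origin: centre of its underside on the worktop; bed surface 48 mm up. Guide rails 10 mm high on the long sides leave a channel 118 mm wide (x -59 to +59 mm); a fence of that height closes the -y end (inner face y = -99 mm). The +y end (y = +105 mm) is an open edge over the waste drawer.
- bed_edge (a point): middle of the open edge of the bed, on its surface; x across the bed, +y outward over the drawer
- bed_rear (a point): point on the surface of the bed in the middle of the channel, 17 mm in front of the fence and 187 mm from the open edge: always clear of offcuts at the start (they lie between 27 mm and 152 mm from the open edge)
- waste_drawer (a joint): travel of the waste drawer under the open end, m: 0 shut, 0.085 fully out (a stop), sliding along the block's +y; it may start a little ajar. About 1 to 2 N moves it, and it stays where it is left. Only what is drawn out past the bed's edge can catch what falls.
- drawer_knob (a point): centre of the drawer's black knob, a cylinder 20 mm across and 26 mm long along y, on a thin stem; its axis is 22 mm above the worktop and its centre 27 mm in front of the drawer's front, which is 136 mm wide and 37 mm high. Grip it from above across x.
- drawer_floor (a point): centre of the drawer's inner floor (7 mm above the worktop), moves with the drawer; inside it is 124 mm wide (x), 102 mm long (y) and 27 mm deep
- scraper: scraper block, loose, 0.24 kg, standing on its blade; origin: middle of the blade's lower face, z up. Wooden handle 80 (x) by 20 mm (y), 31 to 73 mm up, on an aluminium body 108x28 mm, 12 to 32 mm up; black nylon blade below, 112 (x) by 16 mm (y). The blade is sprung: it gives from about 4 N and stops after 5 mm at about 9 N. Either long side can lead.
- scraper_grip (a point): point to grip the scraper, on its handle 55 mm above the blade's lower face; grip across y (20 mm)
- offcut_0: loose offcut on the bed: steel punched slug, a disc 12 mm across and 5 mm thick; origin at the middle of its underside as it lies at the start
- offcut_1: loose offcut on the bed: aluminium punched slug, a disc 12 mm across and 5 mm thick; origin at the middle of its underside as it lies at the start
- offcut_2: loose offcut on the bed: copper sheared tab, 13x9x5 mm; origin at the middle of its underside as it lies at the start
- offcut_3: loose offcut on the bed: steel sheared tab, 13x9x5 mm; origin at the middle of its underside as it lies at the start
- offcut_4: loose offcut on the bed: brass L-shaped offcut, 14x12 mm, 6 mm thick; origin at the middle of its underside as it lies at the start
- offcut_5: loose offcut on the bed: stub of brass square bar, 12x8x8 mm; origin at the middle of its underside as it lies at the start
- flux_jar: bystander: brown jar with a black cap, 42 mm across, 65 mm high; origin under its middle
- solvent_bottle: bystander: white squeeze bottle with a red top, 72 mm across, 137 mm high; origin under its middle
- connector_a: bystander: half-soldered round connector on a black cable end, 191 mm long (its y axis), 33 mm wide, 26 mm high; origin under its middle
- shell_a: bystander: nickel coupling shell standing on end, 23 mm across, 22 mm high; origin under its middle

How it is judged:
On the way, in this order (a step that is already met when the one before it is completed fails the run):
1. the waste drawer is pulled out by more than 55 mm with the offcuts still on the bed (value of joint waste_drawer above 0.055 m and z of each of offcut_0, offcut_1, offcut_2, offcut_3, offcut_4, offcut_5 in the frame of trim_block above 0.04 m), for 0.2 s.
2. all six offcuts lie in the waste drawer while it is out (value of joint waste_drawer above 0.05 m and x of offcut_0 in the frame of drawer_floor between -0.062 and 0.062 m and y of offcut_0 in the frame of drawer_floor between -0.053 and 0.053 m and z of offcut_0 in the frame of drawer_floor between -0.004 and 0.027 m and x of offcut_1 in the frame of drawer_floor between -0.062 and 0.062 m and y of offcut_1 in the frame of drawer_floor between -0.053 and 0.053 m and z of offcut_1 in the frame of drawer_floor between -0.004 and 0.027 m and x of offcut_2 in the frame of drawer_floor between -0.062 and 0.062 m and y of offcut_2 in the frame of drawer_floor between -0.053 and 0.053 m and z of offcut_2 in the frame of drawer_floor between -0.004 and 0.027 m and x of offcut_3 in the frame of drawer_floor between -0.062 and 0.062 m and y of offcut_3 in the frame of drawer_floor between -0.053 and 0.053 m and z of offcut_3 in the frame of drawer_floor between -0.004 and 0.027 m and x of offcut_4 in the frame of drawer_floor between -0.062 and 0.062 m and y of offcut_4 in the frame of drawer_floor between -0.053 and 0.053 m and z of offcut_4 in the frame of drawer_floor between -0.004 and 0.027 m and x of offcut_5 in the frame of drawer_floor between -0.062 and 0.062 m and y of offcut_5 in the frame of drawer_floor between -0.053 and 0.053 m and z of offcut_5 in the frame of drawer_floor between -0.004 and 0.027 m), for 0.2 s.
At the end, for the whole second after the job is handed in: all six offcuts are inside the waste drawer, the drawer is shut to within 5 mm, and the scraper stands upright (within 0.12 rad) and still on its blade on the worktop (origin within 8 mm of its height) (x of offcut_0 in the frame of drawer_floor between -0.062 and 0.062 m and y of offcut_0 in the frame of drawer_floor between -0.053 and 0.053 m and z of offcut_0 in the frame of drawer_floor between -0.004 and 0.027 m and x of offcut_1 in the frame of drawer_floor between -0.062 and 0.062 m and y of offcut_1 in the frame of drawer_floor between -0.053 and 0.053 m and z of offcut_1 in the frame of drawer_floor between -0.004 and 0.027 m and x of offcut_2 in the frame of drawer_floor between -0.062 and 0.062 m and y of offcut_2 in the frame of drawer_floor between -0.053 and 0.053 m and z of offcut_2 in the frame of drawer_floor between -0.004 and 0.027 m and x of offcut_3 in the frame of drawer_floor between -0.062 and 0.062 m and y of offcut_3 in the frame of drawer_floor between -0.053 and 0.053 m and z of offcut_3 in the frame of drawer_floor between -0.004 and 0.027 m and x of offcut_4 in the frame of drawer_floor between -0.062 and 0.062 m and y of offcut_4 in the frame of drawer_floor between -0.053 and 0.053 m and z of offcut_4 in the frame of drawer_floor between -0.004 and 0.027 m and x of offcut_5 in the frame of drawer_floor between -0.062 and 0.062 m and y of offcut_5 in the frame of drawer_floor between -0.053 and 0.053 m and z of offcut_5 in the frame of drawer_floor between -0.004 and 0.027 m and value of joint waste_drawer below 0.005 m and angle between scraper's own z axis and vertical below 0.12 rad and height (world z) of scraper between -0.008 and 0.008 m and linear speed of scraper below 0.02 m/s); the robot touches nothing.
It fails at once if the gripper or arm touches an offcut (contact force between any of the fingers, the arm and offcut_0 above 0.2 N or contact force between any of the fingers, the arm and offcut_1 above 0.2 N or contact force between any of the fingers, the arm and offcut_2 above 0.2 N or contact force between any of the fingers, the arm and offcut_3 above 0.2 N or contact force between any of the fingers, the arm and offcut_4 above 0.2 N or contact force between any of the fingers, the arm and offcut_5 above 0.2 N).
It fails at once if a bystander is moved by more than 20 mm (distance of any of flux_jar, solvent_bottle, connector_a, shell_a from where it was at the start of the episode above 0.02 m).
It also fails if it takes over 69 s, if anything falls off the work surface, if the arm or the gripper's body presses on something with over 40 N, if the wrist force passes 120 N, or if a joint passes its speed limit or range.

## Working session

There is one attempt and no reset: what is moved stays moved. The work goes in short steps, Python scripts to look and compute and a shell command to move; the robot and the scene stay as the last step left them, time stands still between calls to the robot, and variables do not carry over. Pictures are saved under pics/ and viewed, at most 10 in all, crops included, and the job is handed in when it is done.

```bash
mkdir -p pics
cat > h.py <<'E'
import numpy as np, cv2
from scipy.spatial.transform import Rotation as Ro
from plant import arm
def ray(pic,px):
    V=np.array(pic["view"]);K=np.array(pic["K"])
    R=V[:3,:3];o=-R.T@V[:3,3]
    d=R.T@np.linalg.solve(K,[px[0],px[1],1.]);return o,d/np.linalg.norm(d)
def onz(pic,px,z):
    o,d=ray(pic,px);return o+d*(z-o[2])/d[2]
def proj(pic,p):
    V=np.array(pic["view"]);c=V[:3,:3]@p+V[:3,3];u=np.array(pic["K"])@c;return u[:2]/u[2]
def save(pic,n): cv2.imwrite("pics/"+n+".png",pic["color"][:,:,::-1])
E
python3 - <<'E'
from h import *
np.set_printoptions(precision=4,suppress=True)
s=arm.state();print(s["tool_pos"],s["tool_rot"],arm.grip_depth,s["clock"])
Z=dict(bed_edge=.048,bed_rear=.048,drawer_knob=.022,drawer_floor=.007,trim_block=0,scraper=0,scraper_grip=.055,flux_jar=0,solvent_bottle=0,connector_a=0,shell_a=0,offcut_0=.048,offcut_2=.048,offcut_3=.048,offcut_4=.048,offcut_5=.048)
ims=[]
for c in("scene","side"):
    pic=arm.capture(c);ims.append(pic["color"]);save(pic,c+"0")
    for k,z in Z.items():
        for r in arm.pinpoint(pic,k)[:2]:
            print(c,k,round(r["p"],2),np.round(r["point"],1),onz(pic,r["point"],z))
print(arm.state()["clock"])
E
```

```text
[ 0.1975 -0.5924  0.2303] [-3.1396  0.0001  0.3219] 0.0187 0.0
scene bed_edge 0.73 [186.8 207.8] [0.5861 0.1365 0.048 ]
scene bed_rear 0.65 [261.3 191.7] [ 0.567 -0.054  0.048]
scene drawer_knob 0.71 [174.7 224.1] [0.5736 0.1733 0.022 ]
scene trim_block 0.94 [232.3 218.7] [0.5607 0.0333 0.    ]
scene scraper 0.58 [345.9 202.7] [ 0.4768 -0.2572  0.    ]
scene scraper 0.41 [152.6 203.7] [0.746  0.1738 0.    ]
scene scraper_grip 0.72 [346.3 183.2] [ 0.48   -0.2557  0.055 ]
scene scraper_grip 0.54 [233.2 189.5] [0.6032 0.0059 0.055 ]
scene flux_jar 0.55 [284.6 186. ] [ 0.6502 -0.1822  0.    ]
scene solvent_bottle 0.72 [170.8 221.8] [0.6271 0.166  0.    ]
scene solvent_bottle 0.69 [183.6 191.8] [0.7711 0.0774 0.    ]
scene connector_a 0.69 [283.6 187.2] [ 0.6449 -0.1751 -0.    ]
scene connector_a 0.67 [290.2 246. ] [ 0.3868 -0.0165  0.    ]
scene shell_a 0.61 [154.1 204.4] [0.7399 0.1717 0.    ]
scene offcut_0 0.58 [215.3 209.3] [0.5436 0.0838 0.048 ]
scene offcut_0 0.58 [232.9 186.6] [ 0.6328 -0.0084  0.048 ]
scene offcut_2 0.58 [215.3 209.3] [0.5436 0.0838 0.048 ]
scene offcut_2 0.58 [2
[... 1255 characters left out ...]
.3921 -0.0201 -0.    ]
side connector_a 0.28 [255.  251.8] [0.593  0.0644 0.    ]
side shell_a 0.52 [176.2 281.3] [0.7314 0.1775 0.    ]
side offcut_0 0.61 [235.7 241.8] [0.6281 0.0994 0.048 ]
side offcut_0 0.61 [253.9 241.5] [0.5918 0.0931 0.048 ]
side offcut_2 0.61 [235.7 241.8] [0.6281 0.0994 0.048 ]
side offcut_2 0.61 [253.9 241.5] [0.5918 0.0931 0.048 ]
side offcut_3 0.61 [235.7 241.8] [0.6281 0.0994 0.048 ]
side offcut_3 0.61 [253.9 241.5] [0.5918 0.0931 0.048 ]
side offcut_4 0.61 [235.7 241.8] [0.6281 0.0994 0.048 ]
side offcut_4 0.61 [253.9 241.5] [0.5918 0.0931 0.048 ]
side offcut_5 0.61 [235.7 241.8] [0.6281 0.0994 0.048 ]
side offcut_5 0.61 [253.9 241.5] [0.5918 0.0931 0.048 ]
1.7
```

Run:
```python
import cv2,numpy as np
a=cv2.imread("pics/scene0.png")[140:290,110:390];b=cv2.imread("pics/side0.png")[150:310,140:400]
a=cv2.resize(a,(560,300),interpolation=cv2.INTER_CUBIC);b=cv2.resize(b,(487,300),interpolation=cv2.INTER_CUBIC)
cv2.imwrite("pics/both.png",np.vstack([a,cv2.copyMakeBorder(b,0,0,0,73,cv2.BORDER_CONSTANT)]))
```

```text
(no output)
```

View pics/both.png

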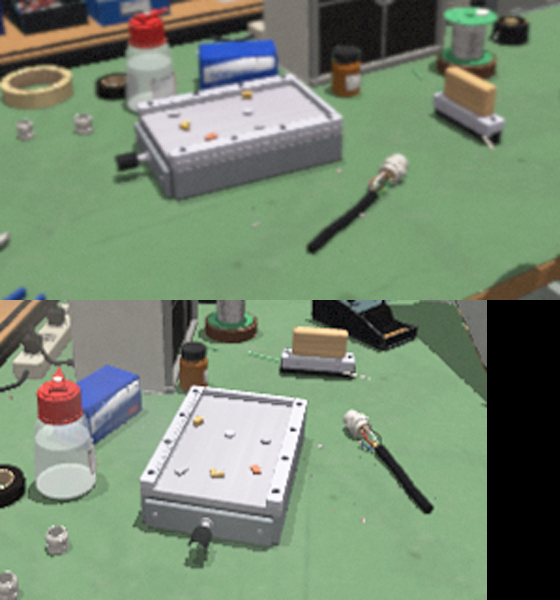

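```bash
python3 -m jog '[1,25,-24,-5,0,0,-0.6, 1,25,-24,-5,0,0,-0.6, 1,25,-24,-5,0,0,-0.6, 1,25,-24,-5,0,0,-0.6, 1,25,-24,-5,0,0,-0.6, 1,25,-24,-5,0,0,-0.6, 1,25,-24,-5,0,0,-0.6, 1,25,-24,-5,0,0,-0.6, 1,51,-48,-12,0,0,-1.17, 1,51,-48,-12,0,0,-1.17, 1,51,-48,-12,0,0,-1.17, 1,51,-48,-12,0,0,-1.17, 1,51,-48,-12,0,0,-1.17, 1,51,-48,-12,0,0,-1.17, 1,51,-48,-12,0,0,-1.17, 1,51,-48,-12,0,0,-1.17, 1,51,-48,-12,0,0,-1.17, 1,51,-48,-12,0,0,-1.17, 1,51,-48,-12,0,0,-1.17, 1,51,-48,-12,0,0,-1.17]'
python3 - <<'E'
from h import *
np.set_printoptions(precision=4,suppress=True)
p=arm.capture("wrist");save(p,"w1")
V=p["view"];print("cam",-V[:3,:3].T@V[:3,3], V[:3,:3])
for k,z in dict(bed_edge=.048,bed_rear=.048,drawer_knob=.022,trim_block=0).items():
    for r in arm.pinpoint(p,k)[:2]: print(k,round(r["p"],2),r["point"],onz(p,r["point"],z))
E
```

```text
clock: 3.37
tool_pos: [0.5297, 0.0236, 0.3511]
tool_rot: [-3.141, 0.0, 1.492]
wrist_force: [0.3, -0.5, 0.4]
grip_width: 1.003
grasp_force: 0.0
cam [0.5354 0.0894 0.4934] [[ 0.9969 -0.078  -0.0008]
 [-0.0752 -0.9627  0.2599]
 [-0.021  -0.259  -0.9656]]
bed_edge 0.59 [292.7, 85.3] [0.5952 0.1375 0.048 ]
drawer_knob 0.91 [290.1, 63.5] [0.5959 0.1736 0.022 ]
drawer_knob 0.61 [292.8, 84.1] [0.599  0.1422 0.022 ]
trim_block 0.94 [284.7, 149.2] [0.5823 0.0344 0.    ]
```

View pics/w1.png

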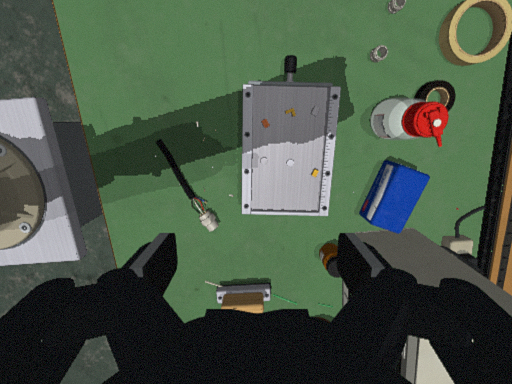

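Run:
```python
import cv2,numpy as np
a=cv2.imread("pics/w1.png")
A=cv2.resize(a[45:225,235:350],None,fx=3.3,fy=3.3,interpolation=cv2.INTER_CUBIC)
B=cv2.resize(a[275:315,205:285],None,fx=5,fy=5,interpolation=cv2.INTER_CUBIC)
B=cv2.copyMakeBorder(B,0,A.shape[0]-200,0,0,cv2.BORDER_CONSTANT)
cv2.imwrite("pics/w1z.png",np.hstack([A,B]));print(A.shape)
```

```text
(594, 380, 3)
```

View pics/w1z.png

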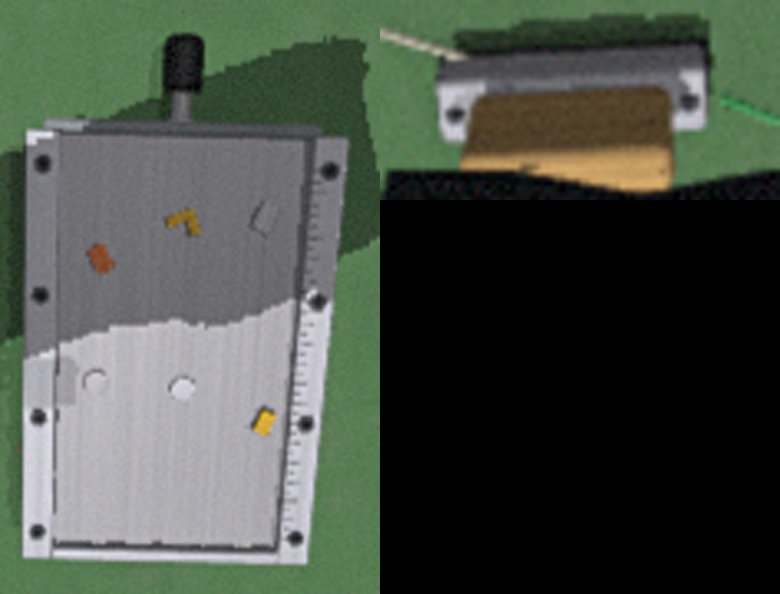

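```bash
cat > m.py <<'E'
from h import *
from scipy.optimize import least_squares
np.set_printoptions(precision=4,suppress=True)
E
python3 - <<'E'
import json
from m import *
p=arm.capture("wrist")
px=lambda u,v,f,a,b:np.array([(u+.5)/f-.5+a,(v+.5)/f-.5+b])
def fit(obs,f,a,b,g):
    def F(q):
        c,s=np.cos(q[2]),np.sin(q[2]);r=[]
        for (u,v),(X,Y,Z) in obs: r+=list(proj(p,np.array([q[0]+c*X-s*Y,q[1]+s*X+c*Y,Z]))-px(u,v,f,a,b))
        return np.array(r)
    s=least_squares(F,g);print(s.x,s.fun);return s.x
q=fit([((28,130),(-.075,.105,.058)),((348,140),(.075,.105,.058)),((306,563),(.075,-.105,.058)),((23,556),(-.075,-.105,.058))],3.3,235,45,[.58,.03,-.08])
c,s=np.cos(q[2]),np.sin(q[2]);R=np.array([[c,-s],[s,c]])
W=lambda x,y:q[:2]+R@[x,y]
print("edge",W(0,.105),"rear",W(0,-.088))
for v,n in((36,"far"),(92,"near"),(64,"mid")):
    k=onz(p,px(184,v,3.3,235,45),.03)[:2];print("knob",n,k,R.T@(k-q[:2]))
fit([((440,62),(-.054,.014,.012)),((705,45),(.054,.014,.012)),((442,138),(-.054,-.014,.032)),((707,130),(.054,-.014,.032))],5,205,275,[.48,-.25,-.0])
for k,z in dict(scraper=0,scraper_grip=.055).items():
    for r in arm.pinpoint(p,k)[:1]: print(k,r,onz(p,r["point"],z))
print(arm.state()["joints"],arm.state()["tool_pos"],arm.state()["tool_rot"])
E
```

```text
[ 0.5815  0.0309 -0.1074] [-0.6055 -0.4355  0.7911 -0.7215  0.3872  0.8175 -0.595   0.7962]
edge [0.5928 0.1353] rear [ 0.5721 -0.0566]
knob far [0.5964 0.1819] [-0.0014  0.1517]
knob near [0.5952 0.1571] [0.    0.127]
knob mid [0.5958 0.1696] [-0.0007  0.1394]
[ 0.6346 -0.2612 -0.0369] [-0.6032 -1.6641 -1.0109 -0.3007  0.4027  1.2069  1.1757  0.7675]
scraper {'point': [249.2, 282.4], 'p': 0.59} [ 0.4929 -0.2391  0.    ]
scraper_grip {'point': [244.7, 303.3], 'p': 0.98} [ 0.485  -0.2474  0.055 ]
[ 0.4391  0.2013 -0.6528  1.379   0.1222  1.6015 -0.2804] [0.5295 0.023  0.3514] [3.1413 0.0003 1.4905]
```

```bash
python3 -m jog '[1,15.4,5.4,18,0,0,0.027, 1,15.4,5.4,18,0,0,0.027, 1,15.4,5.4,18,0,0,0.027, 1,15.4,5.4,18,0,0,0.027, 1,15.4,5.4,18,0,0,0.027, 1,15.4,5.4,18,0,0,0.027, 1,15.4,5.4,18,0,0,0.027, 0.6,15.4,5.4,34.5,0,0,0.027, 0.6,15.4,5.4,34.5,0,0,0.027, 0.6,15.4,5.4,34.5,0,0,0.027, 0.6,15.4,5.4,34.5,0,0,0.027, 0.6,15.4,5.4,34.5,0,0,0.027, 0.6,15.4,5.4,34.5,0,0,0.027, 0.6,15.4,5.4,34.5,0,0,0.027]'
python3 - <<'E'
from m import *
p=arm.capture("side");q=arm.capture("wrist")
cv2.imwrite("pics/k1.png",np.hstack([cv2.resize(p["color"][190:310,170:330,::-1],None,fx=2.4,fy=2.4),cv2.resize(q["color"][80:384,60:460,::-1],None,fx=.95,fy=.95)]))  if False else None
a=cv2.resize(p["color"][190:310,170:330,::-1],(400,300));b=cv2.resize(q["color"][:,:,::-1],(400,300))
cv2.imwrite("pics/k1.png",np.hstack([a,b]))
E
```

```text
clock: 4.93
tool_pos: [0.5968, 0.1732, 0.0086]
tool_rot: [3.14, -0.001, 1.464]
wrist_force: [0.1, 0.4, 1.2]
grip_width: 0.598
grasp_force: 0.0
```

View pics/k1.png

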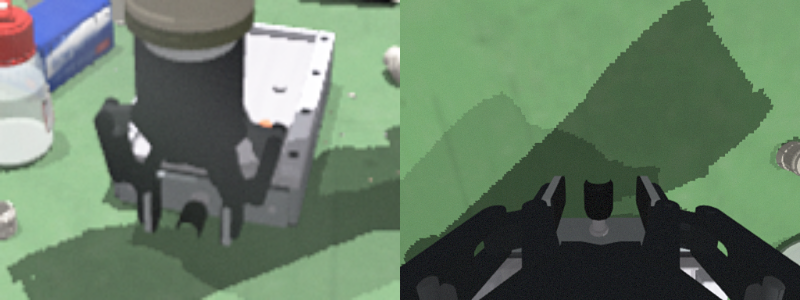

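```bash
python3 -m jog '[0,0,0,0,0,0,0, 0,0,0,0,0,0,0, 0,0,0,0,0,0,0, 0,0,0,0,0,0,0, 0,0,0,0,0,0,0, 0,0,0,0,0,0,0, 0,0.7,0,0,0,0,0, 0,1.5,0,0,0,0,0, 0,2.3,0,0,0,0,0, 0,3.1,0,0,0,0,0, 0,3.9,0,0,0,0,0, 0,4.7,0,0,0,0,0, 0,5.5,0,0,0,0,0, 0,6.3,0,0,0,0,0, 0,7,0,0,0,0,0, 0,7.3,0,0,0,0,0, 0,7.5,0,0,0,0,0, 0,7.6,0,0,0,0,0]' 40
python3 - <<'E'
from m import *
s=arm.state();print(s["tool_pos"],s["wrist_force"],s["grip_width"])
E
```

```text
clock: 6.53
tool_pos: [0.6037, 0.2498, 0.0079]
tool_rot: [3.141, -0.001, 1.466]
wrist_force: [-3.8, -0.9, 8.7]
grip_width: 0.214
grasp_force: 39.5
[0.6037 0.2498 0.0079] [-3.7951 -0.9076  8.6639] 0.2140797245571313
```

```bash
python3 -m jog '[0.6,0,0,0,0,0,0, 0.6,0,0,0,0,0,0, 0.6,0,0,0,0,0,0, 1,0,0,-8,0,0,0, 1,0,0,-8,0,0,0, 1,0,0,-18,0,0,0, 1,0,0,-18,0,0,0, 1,-25,-3.3,-24,0,0,0.75, 1,-25,-3.3,-24,0,0,0.75, 1,-25,-3.3,-24,0,0,0.75, 1,-25,-3.3,-24,0,0,0.75, 1,-25,-3.3,-24,0,0,0.75, 1,-25,-3.3,-24,0,0,0.75, 1,-50.7,-6.6,-24,0,0,1.51, 1,-50.7,-6.6,-24,0,0,1.51, 1,-50.7,-6.6,-24,0,0,1.51, 1,-50.7,-6.6,-24,0,0,1.51, 1,-50.7,-6.6,-24,0,0,1.51, 1,-50.7,-6.6,-24,0,0,1.51, 1,-50.7,-6.6,-24,0,0,1.51]'
python3 -m jog '[1,0,0,0,0,0,0,1,0,0,0,0,0,0]'
python3 - <<'E'
from m import *
p=arm.capture("wrist");save(p,"w2");q=arm.capture("scene");save(q,"s2")
import pickle;pickle.dump({k:p[k] for k in("K","view")},open("w2.pkl","wb"))
for k,z in dict(scraper=0,scraper_grip=.055).items():
    for r in arm.pinpoint(p,k)[:1]: print(k,r,onz(p,r["point"],z))
r=arm.boxes_of(p,"scraper")[0];print(r)
s=arm.state();print(s["joints"],s["tool_pos"],s["tool_rot"],s["clock"])
a=cv2.resize(q["color"][150:260,120:280,::-1],(380,261));b=cv2.resize(p["color"][:,:,::-1],(800,600)) 
cv2.imwrite("pics/v2.png",b); cv2.imwrite("pics/v2s.png",a)
E
```

```text
clock: 8.2
tool_pos: [0.4818, -0.2546, 0.2464]
tool_rot: [3.139, 0.001, -0.06]
wrist_force: [1.1, -0.7, 0.4]
grip_width: 0.999
grasp_force: 0.0
clock: 8.37
tool_pos: [0.4836, -0.2502, 0.2461]
tool_rot: [-3.141, 0.0, -0.049]
wrist_force: [0.2, 0.9, -1.8]
grip_width: 1.0
grasp_force: 0.0
scraper {'point': [257.9, 168.3], 'p': 0.9} [ 0.4813 -0.2515  0.    ]
scraper_grip {'point': [252.7, 180.8], 'p': 0.84} [ 0.4752 -0.2444  0.055 ]
{'rect': [245.7, 129.4, 20.9, 79.9], 'p': 0.89}
[ 0.6261  0.2146 -0.2529  1.5605  0.0539  1.3732 -1.2448] [ 0.4851 -0.2469  0.2464] [-3.1412 -0.0002 -0.0421] 8.6167
```

View pics/v2.png

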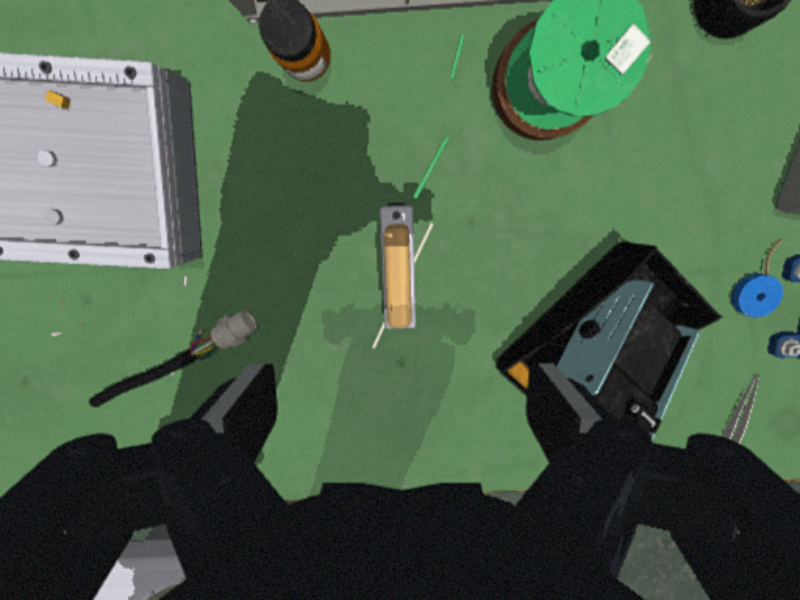

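View pics/v2s.png

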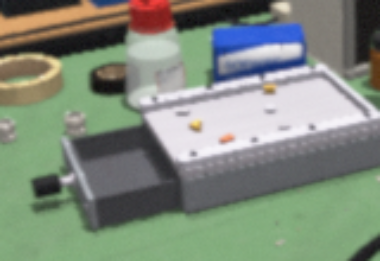

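Run:
```python
from m import *
import pickle;p=pickle.load(open("w2.pkl","rb"));f=.64
for u,v,z in((396.5,205,.032),(381,205,.032),(412,205,.032),(398.5,240,.073),(400,328,.073),(398,241,.073)): print(u,v,onz(p,(u*f,v*f),z))
```

```text
396.5 205 [ 0.536  -0.2486  0.032 ]
381 205 [ 0.5366 -0.2357  0.032 ]
412 205 [ 0.5353 -0.2615  0.032 ]
398.5 240 [ 0.5118 -0.2493  0.073 ]
400 328 [ 0.442 -0.247  0.073]
398 241 [ 0.5111 -0.2489  0.073 ]
```

```bash
python3 -m jog '[1,-0.3,0.1,17,0,0,-0.022, 1,-0.3,0.1,17,0,0,-0.022, 1,-0.3,0.1,17,0,0,-0.022, 1,-0.3,0.1,17,0,0,-0.022, 1,-0.3,0.1,17,0,0,-0.022, 1,-0.3,0.1,20.7,0,0,-0.022, 1,-0.3,0.1,20.7,0,0,-0.022, 1,-0.3,0.1,20.7,0,0,-0.022, 0,-0.3,0.1,20.7,0,0,-0.022, 0,-0.3,0.1,20.7,0,0,-0.022, 0,-0.3,0.1,20.7,0,0,-0.022, 0,-0.3,0.1,20.7,0,0,-0.022, 0,-0.3,0.1,20.7,0,0,-0.022, 0,-0.3,0.1,20.7,0,0,-0.022, 0,-0.3,0.1,20.7,0,0,-0.022, 0,-0.3,0.1,20.7,0,0,-0.022]' 70
python3 - <<'E'
from m import *
s=arm.state();print(s["tool_pos"],s["tool_rot"],s["wrist_force"])
E
```

```text
clock: 9.95
tool_pos: [0.4818, -0.2496, 0.0397]
tool_rot: [3.141, -0.001, -0.023]
wrist_force: [0.2, -0.4, 2.9]
grip_width: 0.225
grasp_force: 69.1
[ 0.4818 -0.2496  0.0397] [ 3.1413 -0.0008 -0.0232] [ 0.24   -0.3528  2.9   ]
```

```bash
python3 -m jog '[0,0,0,-3,0,0,0, 0,0,0,-6,0,0,0, 0,0,0,-10,0,0,0, 0,0,0,-13,0,0,0, 0,2,-5,-13,0,0,0.02, 0,4,-9,-13,0,0,0.04, 0,6,-13,-13,0,0,0.06, 0,8,-17,-13,0,0,0.08, 0,8.6,-20.1,-13,0,0,0.084, 0,8.6,-20.1,-13,0,0,0.084, 0,8.6,-20.1,-10,0,0,0.084, 0,8.6,-20.1,-7,0,0,0.084, 0,8.6,-20.1,-6.3,0,0,0.084, 0,8.6,-20.1,-6.3,0,0,0.084, 0,8.6,-20.1,-6.3,0,0,0.084]'
python3 - <<'E'
from m import *
s=arm.state();print(s["tool_pos"],s["tool_rot"],s["wrist_force"])
p=arm.capture("wrist");q=arm.capture("side")
a=cv2.resize(p["color"][60:300,120:400,::-1],(467,400),interpolation=cv2.INTER_CUBIC);b=cv2.resize(q["color"][180:290,195:315,::-1],(330,400)[:2],interpolation=cv2.INTER_CUBIC)
cv2.imwrite("pics/v3.png",np.hstack([a,b]))
E
```

```text
clock: 11.2
tool_pos: [0.5719, -0.0508, 0.1027]
tool_rot: [-3.141, 0.001, -0.108]
wrist_force: [-0.6, -0.9, -2.5]
grip_width: 0.228
grasp_force: 69.4
[ 0.5719 -0.0508  0.1027] [-3.1415  0.0008 -0.1077] [-0.5768 -0.9172 -2.4988]
```

View pics/v3.png

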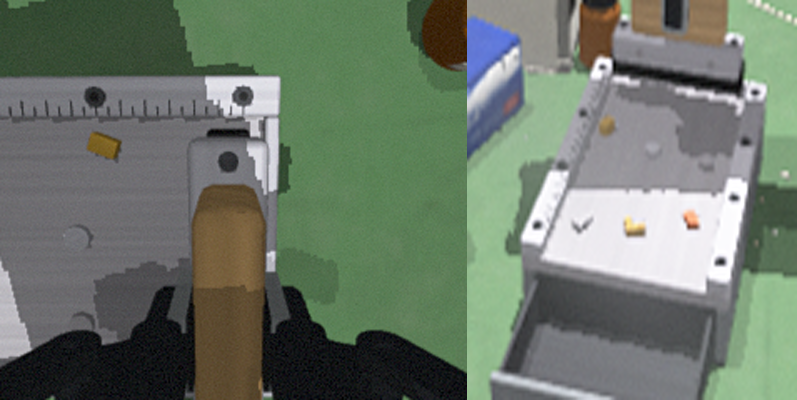

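Run:
```python
from m import *
p=arm.capture("wrist");s=arm.state();t=np.array(s["tool_pos"])
q=np.array([.5815,.0309]);c,sn=np.cos(-.1074),np.sin(-.1074);R=np.array([[c,-sn],[sn,c]])
P=lambda u,v,z:onz(p,(u/1.668+120,v/1.667+60),z)[:2]
print("body end",R.T@(P(228,138,t[2]-.0077)-t[:2]))
for n,u,v,z in(("rail in L",20,118,.058),("rail in R",200,118,.058),("bed corner",20,122,.048),("rail out",150,77,.058),("fence out",280,90,.058),("tcp",0,0,0)):
    print(n,R.T@((P(u,v,z) if z else t[:2])-q))
```

```text
body end [0.0541 0.0003]
rail in L [0.0596 0.0039]
rail in R [ 0.0596 -0.0703]
bed corner [0.0576 0.0087]
rail out [ 0.0757 -0.0504]
fence out [ 0.0707 -0.103 ]
tcp [ 0.0004 -0.0822]
```

```bash
python3 -m jog '[0,0,0,0.7,0,0,0, 0,0,0,1.2,0,0,0, 0,0,0,1.5,0,0,0, 0,0,0,1.7,0,0,0, 0,0,0,1.7,0,0,0, 0,0,0,1.7,0,0,0]'
```

```text
clock: 11.85
tool_pos: [0.5721, -0.0506, 0.0858]
tool_rot: [3.141, -0.0, -0.107]
wrist_force: [-2.9, -0.3, 4.7]
grip_width: 0.226
grasp_force: 70.4
```

```bash
python3 -m jog '[0,0,-0.4,0,0,0,0, 0,0,-1,0,0,0,0, 0,0,-1.8,0,0,0,0, 0,0,-2.6,0,0,0,0, 0,0,-3.4,0,0,0,0, 0,0,-4.2,0,0,0,0, 0,0,-5,0,0,0,0, 0,0,-5.8,0,0,0,0, 0,0,-6.6,0,0,0,0, 0,0,-7.4,0,0,0,0, 0,0,-8.2,0,0,0,0, 0,0,-9,0,0,0,0, 0,0,-9.8,0,0,0,0, 0,0,-10.6,0,0,0,0, 0,0,-11.3,0,0,0,0, 0,0,-12,0,0,0,0, 0,0,-12.5,0,0,0,0, 0,0,-12.5,0,0,0,0]'
python3 - <<'E'
from m import *
q=arm.capture("side")
cv2.imwrite("pics/v4.png",cv2.resize(q["color"][180:300,190:320,::-1],None,fx=4,fy=4,interpolation=cv2.INTER_CUBIC))
E
```

```text
clock: 13.35
tool_pos: [0.5855, 0.0759, 0.0855]
tool_rot: [-3.14, -0.0, -0.105]
wrist_force: [0.4, 1.3, 4.9]
grip_width: 0.226
grasp_force: 70.3
```

View pics/v4.png

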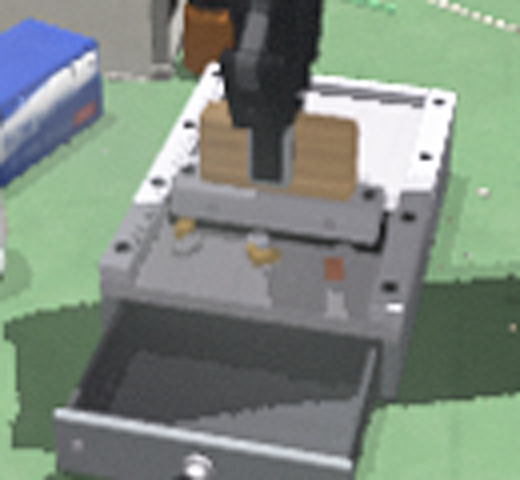

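```bash
python3 -m jog '[0,0,-0.3,0,0,0,0, 0,0.05,-0.8,0,0,0,0, 0,0.1,-1.3,0,0,0,0, 0,0.1,-1.8,0,0,0,0, 0,0.1,-2.3,0,0,0,0, 0,0.1,-2.8,0,0,0,0, 0,0.1,-3.3,0,0,0,0, 0,0.1,-3.8,0,0,0,0, 0,0.1,-4.3,0,0,0,0, 0,0.1,-4.8,0,0,0,0, 0,0.1,-5.2,0,0,0,0, 0,0.1,-5.5,0,0,0,0, 0,0.1,-5.8,0,0,0,0, 0,0.1,-6,0,0,0,0, 0,0.1,-6,0,0,0,0]'
python3 - <<'E'
from m import *
q=arm.capture("side");p=arm.capture("scene")
a=cv2.resize(q["color"][190:310,190:320,::-1],(433,400),interpolation=cv2.INTER_CUBIC)
b=cv2.resize(p["color"][150:250,130:220,::-1],(360,400),interpolation=cv2.INTER_CUBIC)
cv2.imwrite("pics/v5.png",np.hstack([a,b]))
E
```

```text
clock: 14.65
tool_pos: [0.5929, 0.1331, 0.0853]
tool_rot: [3.141, 0.0, -0.108]
wrist_force: [0.6, -1.1, 4.7]
grip_width: 0.221
grasp_force: 70.4
```

View pics/v5.png

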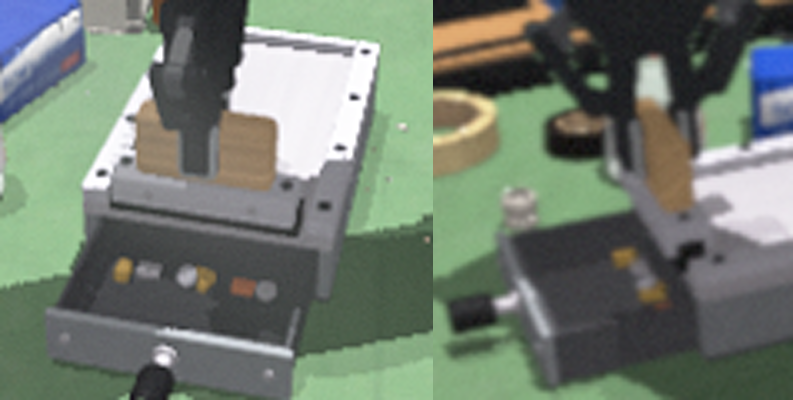

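```bash
python3 -m jog '[0,0,0,-3,0,0,0, 0,0,0,-6,0,0,0, 0,-1,5,-7,0,0,0, 0,-2,9,-7,0,0,0, 0,-3,13,-7,0,0,0, 0,-4,17,-7,0,0,0, 0,-4.5,21,-7,0,0,0, 0,-5,25,-7,0,0,0, 0,-5.5,29,-7,0,0,0, 0,-6.3,33,-7,0,0,0, 0,-6.9,37,-6,0,0,0, 0,-6.9,39.1,-3,0,0,0, 0,-6.9,39.1,0,0,0,0, 0,-6.9,39.1,2.5,0,0,0, 0,-6.9,39.1,3.5,0,0,0, 0,-6.9,39.1,4.1,0,0,0, 0,-6.9,39.1,4.1,0,0,0, 0,-6.9,39.1,4.1,0,0,0]'
```

```text
clock: 16.25
tool_pos: [0.4833, -0.2476, 0.0452]
tool_rot: [-3.142, -0.001, -0.106]
wrist_force: [-0.1, 0.3, -1.8]
grip_width: 0.225
grasp_force: 70.0
```

```bash
python3 -m jog '[0,0,0,0.3,0,0,0, 0,0,0,0.5,0,0,0, 0,0,0,0.55,0,0,0, 0,0,0,0.55,0,0,0, 0,0,0,0.55,0,0,0]'
```

```text
clock: 16.67
tool_pos: [0.4833, -0.2482, 0.0398]
tool_rot: [3.141, -0.002, -0.107]
wrist_force: [1.4, 0.6, 2.5]
grip_width: 0.226
grasp_force: 70.6
```

```bash
python3 -m jog '[0.6,0,0,0,0,0,0, 0.6,0,0,0,0,0,0, 0.6,0,0,0,0,0,0, 0.6,0,0,-4,0,0,0, 0.6,0,0,-8,0,0,0, 0.6,0,0,-12,0,0,0, 0.6,0,0,-18,0,0,0, 0.6,6.6,-50.8,-18,0,0,-1.573, 0.6,6.6,-50.8,-18,0,0,-1.573, 0.6,6.6,-50.8,-18,0,0,-1.573, 0.6,6.6,-50.8,-18,0,0,-1.573, 0.6,6.6,-50.8,-18,0,0,-1.573, 0.6,6.6,-50.8,-18,0,0,-1.573, 0.6,6.6,-50.8,-18,0,0,-1.573, 0.6,6.6,-50.8,-18,0,0,-1.573, 0.6,6.6,-50.8,-18,0,0,-1.573, 0.6,6.6,-50.8,-18,0,0,-1.573, 0.6,6.6,-50.8,-18,0,0,-1.573, 0.6,6.6,-50.8,-18,0,0,-1.573, 0.6,6.6,-50.8,-18,0,0,-1.573]'
python3 -m jog '[0.6,0,0,0,0,0,0,0.6,0,0,0,0,0,0,0.6,0,0,0,0,0,0]'
python3 - <<'E'
from m import *
p=arm.capture("wrist")
for r in arm.pinpoint(p,"drawer_knob")[:2]: print(r,onz(p,r["point"],.022))
q=arm.capture("scene")
a=cv2.resize(q["color"][140:250,120:390,::-1],(540,220));b=cv2.resize(p["color"][:,:,::-1],(480,360))
cv2.imwrite("pics/v6.png",np.vstack([a,cv2.copyMakeBorder(b,0,0,0,60,cv2.BORDER_CONSTANT)]))
s=arm.state();print(s["tool_pos"],s["tool_rot"])
E
```

```text
clock: 18.33
tool_pos: [0.6008, 0.2574, 0.2183]
tool_rot: [-3.139, -0.004, 1.48]
wrist_force: [-1.8, 1.1, 0.2]
grip_width: 0.603
grasp_force: 0.0
clock: 18.58
tool_pos: [0.6026, 0.2487, 0.2184]
tool_rot: [-3.141, 0.001, 1.463]
wrist_force: [0.2, -0.4, -0.2]
grip_width: 0.601
grasp_force: 0.0
{'point': [257.3, 171.9], 'p': 0.97} [0.604  0.2503 0.022 ]
[0.6028 0.2481 0.219 ] [3.141  0.0009 1.4625]
```

View pics/v6.png

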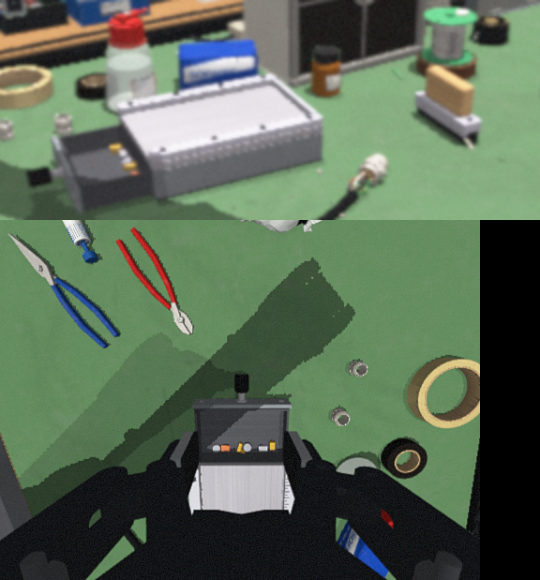

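```bash
python3 -m jog '[0.6,0.1,0.1,4,0,0,0, 0.6,0.1,0.1,8,0,0,0, 0.6,0.1,0.1,12,0,0,0, 0.6,0.1,0.1,16,0,0,0, 0.6,0.1,0.1,19,0,0,0, 0.6,0.1,0.1,21.1,0,0,0, 0.6,0.1,0.1,21.1,0,0,0, 0,0.1,0.1,21.1,0,0,0, 0,0.1,0.1,21.1,0,0,0, 0,0.1,0.1,21.1,0,0,0, 0,0.1,0.1,21.1,0,0,0, 0,0.1,0.1,21.1,0,0,0, 0,0.1,0.1,21.1,0,0,0]' 40
python3 -m jog '[0,-0.3,0,0,0,0,0, 0,-0.8,0,0,0,0,0, 0,-1.3,0,0,0,0,0, 0,-1.8,0,0,0,0,0, 0,-2.3,0,0,0,0,0, 0,-2.8,0,0,0,0,0, 0,-3.3,0,0,0,0,0, 0,-3.8,0,0,0,0,0, 0,-4.3,0,0,0,0,0, 0,-4.8,0,0,0,0,0, 0,-5.3,0,0,0,0,0, 0,-5.8,0,0,0,0,0, 0,-6.3,0,0,0,0,0, 0,-6.8,0,0,0,0,0, 0,-7.2,0,0,0,0,0, 0,-7.5,0,0,0,0,0, 0,-7.6,0,0,0,0,0, 0,-7.6,0,0,0,0,0]'
```

```text
clock: 19.82
tool_pos: [0.604, 0.252, 0.0106]
tool_rot: [3.139, -0.002, 1.466]
wrist_force: [-5.1, -0.5, 8.5]
grip_width: 0.213
grasp_force: 39.8
clock: 21.32
tool_pos: [0.5962, 0.1762, 0.0105]
tool_rot: [3.139, -0.001, 1.466]
wrist_force: [-6.6, 0.2, 9.1]
grip_width: 0.214
grasp_force: 40.0
```

```bash
python3 -m jog '[0,-0.2,0,0,0,0,0, 0,-0.4,0,0,0,0,0, 0,-0.4,0,0,0,0,0, 0,-0.4,0,0,0,0,0]'; python3 -m jog '[0,-0.2,0,0,0,0,0, 0,-0.2,0,0,0,0,0, 0,-0.2,0,0,0,0,0]';python3 -m jog '[0,-0.2,0,0,0,0,0, 0,-0.2,0,0,0,0,0, 0,-0.2,0,0,0,0,0]'
```

```text
clock: 21.65
tool_pos: [0.5958, 0.1728, 0.0105]
tool_rot: [3.139, -0.002, 1.467]
wrist_force: [-5.2, 0.9, 9.7]
grip_width: 0.215
grasp_force: 39.9
clock: 21.9
tool_pos: [0.5958, 0.1728, 0.0106]
tool_rot: [3.138, -0.005, 1.468]
wrist_force: [-2.6, 6.4, 5.8]
grip_width: 0.216
grasp_force: 39.6
clock: 22.15
tool_pos: [0.5958, 0.1727, 0.0107]
tool_rot: [3.137, -0.007, 1.469]
wrist_force: [-0.3, 11.7, 2.6]
grip_width: 0.221
grasp_force: 39.4
```

```bash
python3 -m jog '[0,0.35,0,0,0,0,0, 0,0.35,0,0,0,0,0, 0.6,0.35,0,0,0,0,0, 0.6,0.35,0,0,0,0,0, 0.6,0.35,0,0,0,0,0, 0.6,0.35,0,-4,0,0,0, 0.6,0.35,0,-8,0,0,0, 0.6,0,0,-12,0,0,0, 0.6,-5,0,-18,0,0,0, 0.6,-9,0,-22,0,0,0, 0.6,-12,0,-24,0,0,0, 0.6,-12,0,-24,0,0,0, 0.6,-12,0,-24,0,0,0, 0.6,-12,0,-24,0,0,0]'
python3 - <<'E'
from m import *
q=np.array([.5815,.0309]);c,sn=np.cos(-.1074),np.sin(-.1074);R=np.array([[c,-sn],[sn,c]])
p=arm.capture("wrist");save(p,"w7")
for k,z in dict(drawer_knob=.022,bed_edge=.048,offcut_0=.048).items():
    for r in arm.pinpoint(p,k)[:2]:
        w=onz(p,r["point"],z);print(k,r["p"],r["point"],w,R.T@(w[:2]-q))
# knob far-end/stem rows and drawer front along centre column
k=proj(p,np.r_[q+R@[0,.139],.03]);print(k)
for y in np.arange(.095,.165,.003):
    u=proj(p,np.r_[q+R@[0.0,y],.03]);v=proj(p,np.r_[q+R@[0.03,y],.037])
    g=lambda a:p["color"][int(round(a[1])),int(round(a[0]))]
    print(round(y,3),g(u),g(v))
s=arm.capture("side")
for r in arm.pinpoint(s,"drawer_knob")[:1]: w=onz(s,r["point"],.022);print(r["p"],R.T@(w[:2]-q))
E
```

```text
clock: 23.32
tool_pos: [0.5834, 0.0447, 0.2502]
tool_rot: [3.137, 0.001, 1.46]
wrist_force: [0.3, 0.5, -0.7]
grip_width: 0.598
grasp_force: 0.0
drawer_knob 0.93 [254.6, 70.9] [0.5963 0.1709 0.022 ] [-0.0003  0.1408]
bed_edge 0.6 [253.7, 95.0] [0.5918 0.14   0.048 ] [-0.0014  0.1095]
[254.7923  71.3514]
0.095 [114 112 119] [124 123 125]
0.098 [117 115 121] [120 118 122]
0.101 [122 122 128] [121 120 127]
0.104 [122 119 123] [125 124 126]
0.107 [ 99  99 103] [114 111 115]
0.11 [80 86 87] [85 91 92]
0.113 [91 91 92] [63 71 67]
0.116 [114 112 112] [51 75 49]
0.119 [117 114 118] [58 78 58]
0.122 [110 112 112] [55 76 53]
0.125 [173 170 177] [57 80 53]
0.128 [71 67 73] [55 73 47]
0.131 [41 45 44] [57 78 56]
0.134 [44 43 40] [61 81 56]
0.137 [40 42 44] [ 97 137  91]
0.14 [41 44 45] [ 93 131  91]
0.143 [39 44 40] [ 97 137  92]
0.146 [46 47 48] [ 92 130  88]
0.149 [41 43 43] [ 93 133  90]
0.152 [24 32 32] [ 99 134  95]
0.155 [ 93 135  90] [ 95 131  86]
0.158 [ 94 131  89] [ 91 127  83]
0.161 [ 93 131  92] [ 94 126  90]
0.164 [ 94 129  90] [ 93 127  86]
0.6 [-0.0058  0.1407]
```

```bash
python3 -c "
from plant import arm
print(arm.close_job())"
```

```text
the job is handed in; nothing more can be done
None
```

I handed the job in at about 23.5 s of the 69 s limit, though no verdict came back: my last pictures show all six offcuts in the drawer and the scraper standing upright, and the drawer is pushed in until it stalled at about 12 N, which I took as home.

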